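Lid a cake tray and hold the jig's keeper leg at its mark with the cam closed

ROBOT

A 7-joint arm with a two-finger parallel gripper is mounted at the origin on the work surface. World frame = base frame: x ahead of the robot, y to its left, z up, the work surface at z = 0. Lengths are in m, angles in rad, forces in N, time in s.
With the tool pointing down it reaches from about 0.4 to 0.875 m from the base axis. Payload 4.4 kg.
Tool frame: the origin (TCP) lies where the fingers leave the gripper's body, on its centre line; the fingertips stand 73 mm ahead of it and the grasp point (between the pads) lies 54 mm ahead of it; z points along the fingers, x is the direction in which the jaws open and shut, and the axes are right-handed (so a half turn about z gives the same grasp; the last joint's range is limited). The gripper opens to 85 mm and grips with 20 to 120 N. Pads are 22 mm wide; open, the fingers measure 114 mm over their backs; the gripper's body (76 mm by 85 mm) begins 54 mm behind the grasp point. The pads swing forward as they close: fully open they stand 13 mm farther back than shut.
Start: joints at [-1.246, 0.628, 0.038, 1.517, -0.027, 0.996, -0.02], TCP at [0.248, 0.601, 0.304] pointing down, gripper open.
Joint ranges: [-3.06, 3.06], [-0.37, 2.12], [-1.25, 1.32], [0.18, 2.47], [-1.1, 4.24], [0.23, 1.98], [-2.94, 2.94]. Speed limits (rad/s): [2.57, 2.57, 3.14, 3.14, 3.14, 3.14, 3.14].

INTERFACE

Orientations are given as a unit quaternion [w, x, y, z].
In Python, from cell import read_state, snapshot, close_job, outline_of gives the robot as it stands. The module is installed in compiled form; this text tells all that it offers.
- The arm moves only by the shell command python3 -m inch 'ROWS' [FORCE]. ROWS is a JSON object of lists of equal length, an entry for each row: "translation": the shift along the tool's x, y, z in cm, a list of three; "twist": the turn about the tool's z in degrees; "fingers": the finger opening in cm, from 0 to 8.54. In form: {"translation": [[x, y, z], ...], "twist": [twist, ...], "fingers": [fingers, ...]}. A call has 1 to 12 rows; each row is the pose to reach, as a shift and turn from the pose commanded when the call began, along the tool's axes at that moment; what a row does not reach only later rows make up. A row lasts 1/8 s, in which the tool goes at most 62.5 mm and 10.7 degrees, less where a joint would pass 70% of its speed; a pose out of reach is approached as far as the arm can. A call with a gripper value outside its range is refused whole. The fingers move at their own pace and stop on an object; FORCE is the grip in N (left out, the last holds). Time passes only in rows, so rows that repeat a pose let the fingers close. It gives the time, the measured TCP pose, the force and the opening at its end, in the units of the state.
- read_state(): the state, without advancing time (a new reading comes with each control period).
- snapshot(name): name is "scene" or "top"; returns a dict with "pixels" (480x640x3 uint8, blue, green, red), "fx", "fy", "cx", "cy" (pixels), "T" (4x4, takes a point from camera to world coordinates). Camera axes: x right, y up, looking along -z (the intrinsics and any distortion apply to the point x, -y, -z); pixel columns grow to the right and rows downward; lengths in m; the calibration is good to about 2 mm. A picture is of the moment at which its call begins. There is no depth.
- close_job(): hands the job in, once; it reports no verdict.
Trained networks look in the newest picture that a camera, given by its name, has taken for a name from the list of things; names that differ only in an ending like _2 or _b are one class to them, and where a whole thing is asked for, a point or a joint stands for the part that bears it (a point fixed in the world has none). Each returns a list of dicts, best first, with "confidence" (0 to 1); they miss things now and then, are a little off and sometimes report something else, mostly with a low value. They report only what shows in the picture. A call takes as long as a camera call. They do not tell look-alikes from the thing itself.
- outline_of(camera, label): "mask" (480x640 bool, what is visible of it) and "centre" ([column, row] in pixels, amid what is visible of it).
The state is a dict: "clock": time; "joint_positions": joint angles; "joint_vel": joint speeds; "tau": joint torques, N m; "eef_pos": TCP position; "ee_rot": TCP orientation; "contact_force": force on the tool from outside, world axes, zero at the start; "ft_torque": the same for the moment, N m; "opening": opening from 0.0 (shut) to 1.0 (fully open).
Only numpy, scipy, OpenCV 4.12 (cv2) and the standard library are available. Lean on these libraries where they do the work, as an engineer would, in place of code of your own. Each camera call takes 0.05 s, during which the arm holds its last target. There are 200 camera calls.

TASK

Set the loose white lid down on the gold cake tray so that it sits seated and level in the rim (do not drop it). Then take the blue cam knob on the jig's sprung sliding leg, push the leg in until its yellow pointer stands at the red length mark, and, keeping it there, slide the cam knob across the leg, away from the scale, fully to its closed end. Finish while still holding the leg by the knob at the mark with the cam closed (it springs back if let go), and leave the spray bottle, jar, spare tray and spatula where they are.

Things in the scene. Friction and masses are not known exactly. Their poses are not given: they have to be found in the camera images.
- lid_grip (a point): Centre of the black handle bar of the loose white lid: bar 50 long (lid x) x 18 wide (lid y) x 36 mm high, standing on the middle of the lid plate. The plate is 154 (x) x 114 (y) x 4 mm and its top is 18 mm below this point; under it a plug 126 x 86 x 7 mm drops into the tray's mouth. Lid underside is 29 mm below this point; it starts lying on the bench, plug down, z up. Mass about 150 g.
- lid: The same loose lid; origin at the centre of the plug's underside, axes as for lid_grip.
- tray_rim (a point): Centre of the mouth of the gold tray, level with the top of its rim (52 mm above the bench). Fixed on the grey jig plate (375 x 150 x 12 mm): rim 150 (x) x 110 (y) mm outside, mouth 134 x 94 mm, 4 mm clear of the plug on each side. x points along the jig towards the sliding leg, z up. With the lid seated (either way round) lid_grip is 22 mm above this point.
- leg: Aluminium sliding leg of the jig: carriage 60 x 90 mm, top 53 mm above the bench, with a flat keeper plate (50 mm wide, underside 61.5, top 67.5 mm above the bench) reaching 95 mm from its centre towards the tray, passing 5 mm over the seated lid's edge. Origin at the carriage centre, 12 mm above the bench; axes parallel to those of tray_rim. It starts fully out, 195 mm from the tray centre.
- leg_pointer (a point): Tip of the yellow pointer on the leg's -y side, beside the scale rail, 40 mm above the bench. Moves with the leg, which slides along its -x, towards the tray, up to 72 mm; a spring pushes it back out with about 2.5 N when out, 3.5 to 4 N at the mark. The closed cam alone does not hold it: it springs back if released.
- mark_tip (a point): Top of the red length mark on the scale rail (5 mm wide along x, 38 mm above the bench), 35 to 60 mm from the starting pointer towards the tray; axes as for tray_rim. The leg is at its mark when leg_pointer and this point have the same x in these axes. The mark is stiff and stays put.
- lever_knob (a point): Centre of the blue cam knob on top of the leg, 26 x 26 mm (sides parallel to the leg's x and y) and 42 mm high, its middle 92.5 mm above the bench, on a 16 mm stem. It moves with the leg along x and slides across the leg along y; axes as for leg.
- lever (a joint): Cam slide, m: 0 = open (as at the start, within 5 mm), 0.030 = closed (end stop). It grows as the knob moves along the leg's +y. Friction about 4 N holds it where it is left.
- spray: Teal spray bottle, 76 mm wide, 172 mm high, origin under its centre. Leave alone.
- jar: Amber jar of nuts, 60 mm wide, 85 mm high, origin under its centre. Leave alone.
- spare_tray: Empty gold tray, 150 x 110 x 40 mm, origin under its centre. Leave alone.
- spatula: Spatula lying along its x, 240 mm long, origin under its middle. Leave alone.
Not all that is in view belongs to the job. Of the things that look like the lid, take the one that is nearest to the robot's base at the start.

How it is judged:
On the way, in this order (a step that is already met when the one before it is completed fails the run):
1. the lid sits seated and level on the tray, let go (z of lid_grip in the frame of tray_rim between 0.0185 and 0.0245 m and horizontal distance between lid_grip and tray_rim below 0.008 m and angle between lid_grip's own z axis and vertical below 0.035 rad and angle between the x axis of lid_grip and the x axis of tray_rim, either way round below 0.12 rad and contact force between the fingers and lid below 0.1 N), for 0.2 s.
2. the leg is held at the length mark with the cam still open (x of leg_pointer in the frame of mark_tip between -0.004 and 0.004 m and contact force between the fingers and leg above 1 N and value of joint lever below 0.012 m), for 0.2 s.
3. the cam is slid closed while the leg stays at the mark (x of leg_pointer in the frame of mark_tip between -0.004 and 0.004 m and contact force between the fingers and leg above 1 N and value of joint lever above 0.025 m), for 0.2 s.
At the end, for the whole second after the job is handed in: The lid is seated in the tray's rim (level within 2 degrees, centred within 8 mm, plate on the rim), the leg's pointer is within 4 mm of the red mark, the cam is within 5 mm of its closed end, everything is still, and the fingers still hold the leg (by its knob) with more than 1 N (all of step 3 and z of lid_grip in the frame of tray_rim between 0.0185 and 0.0245 m and horizontal distance between lid_grip and tray_rim below 0.008 m and angle between lid_grip's own z axis and vertical below 0.035 rad and angle between the x axis of lid_grip and the x axis of tray_rim, either way round below 0.12 rad and linear speed of each of leg, lid below 0.01 m/s); the arm keeps its last pose, push and grip.
It fails at once if the lid is let go more than about 15 mm above its seat over the tray (horizontal distance between lid_grip and tray_rim below 0.09 m and z of lid_grip in the frame of tray_rim above 0.037 m and contact force between the fingers and lid below 0.02 N).
It fails at once if the cam is slid past half way while the leg is more than 10 mm short of the mark (value of joint lever above 0.018 m and x of leg_pointer in the frame of mark_tip above 0.01 m).
It fails at once if a bystander is disturbed (distance of any of spray, jar, spare_tray, spatula from where it was at the start of the episode above 0.025 m).
It also fails if it takes over 54 s, if anything falls off the work surface, if the arm or the gripper's body presses on something with over 40 N, if the wrist force passes 120 N, or if a joint passes its speed limit or range.

## Working session

There is one attempt and no reset: what is moved stays moved. The work goes in short steps, Python scripts to look and compute and a shell command to move; the robot and the scene stay as the last step left them, time stands still between calls to the robot, and variables do not carry over. Pictures are saved under pics/ and viewed, about 8 in all and at most 12, crops included, and the job is handed in when it is done.

```bash
mkdir -p pics
cat > h.py <<'E'
import numpy as np, cv2
from cell import *
def ray(s,px):
    v=np.array([(px[0]-s["cx"])/s["fx"],-(px[1]-s["cy"])/s["fy"],-1.]);T=np.array(s["T"])
    return T[:3,3],T[:3,:3]@v
def atz(s,px,z):
    o,d=ray(s,px);return o+d*(z-o[2])/d[2]
def proj(s,P):
    T=np.array(s["T"]);p=(np.atleast_2d(P)-T[:3,3])@T[:3,:3]
    return np.c_[s["cx"]-s["fx"]*p[:,0]/p[:,2],s["cy"]+s["fy"]*p[:,1]/p[:,2]]
def tri(ss,pxs):
    A=np.zeros((3,3));b=np.zeros(3)
    for s,p in zip(ss,pxs):
        o,d=ray(s,p);d/=np.linalg.norm(d);M=np.eye(3)-np.outer(d,d);A+=M;b+=M@o
    return np.linalg.solve(A,b)
E
python3 - <<'E'
from h import *
np.set_printoptions(precision=3,suppress=True)
S={}
for c in("scene","top"):
    s=S[c]=snapshot(c);cv2.imwrite(f"pics/{c}0.png",s["pixels"]);print(c,[k for k in s],s["fx"],s["fy"],s["cx"],s["cy"]);print(np.array(s["T"]))
    for l in["lid","lid_grip","leg","lever_knob","leg_pointer","mark_tip","tray_rim","spare_tray","spray","jar","spatula"]:
        for r in outline_of(c,l)[:4]:print(c,l,round(r["confidence"],2),np.round(r["centre"]),r["mask"].sum())
print(read_state())
E
```

```text
scene ['pixels', 'fx', 'fy', 'cx', 'cy', 'T'] 605.0432369479664 605.0432369479664 319.09694754609416 240.85649599077567
[[-0.709 -0.407  0.576  1.421]
 [ 0.705 -0.409  0.579  0.834]
 [-0.001  0.817  0.577  0.954]
 [ 0.     0.     0.     1.   ]]
scene lid 0.87 [263. 222.] 1177
scene lid 0.71 [212. 196.] 1045
scene lid 0.66 [192. 247.] 1516
scene lid_grip 0.69 [262. 224.] 1136
scene lid_grip 0.68 [214. 196.] 1045
scene lid_grip 0.61 [193. 247.] 1487
scene leg 0.89 [362. 288.] 1598
scene lever_knob 0.66 [364. 285.] 396
scene leg_pointer 0.56 [360. 287.] 1623
scene mark_tip 0.61 [504. 297.] 2634
scene spare_tray 0.91 [501. 297.] 2590
scene spare_tray 0.58 [363. 285.] 423
scene spare_tray 0.5 [234. 256.] 1651
scene spray 0.66 [236. 253.] 1638
scene spatula 0.77 [298. 356.] 1294
scene spatula 0.74 [344. 286.] 7035
top ['pixels', 'fx', 'fy', 'cx', 'cy', 'T'] 554.139750497121 554.139750497121 319.9828965918245 236.52183954450692
[[-0.013  0.994 -0.112  0.406]
 [-1.    -0.014 -0.01  -0.064]
 [-0.011  0.111  0.994  1.665]
 [ 0.     0.     0.     1.   ]]
top lid 0.97 [405. 258.] 1943
top lid 0.
[... 194 characters left out ...]
nter 0.59 [259. 241.] 983
top tray_rim 0.71 [285. 249.] 6124
top spare_tray 0.76 [181. 319.] 2039
top spare_tray 0.72 [256. 171.] 906
top spray 0.71 [359. 189.] 628
top jar 0.8 [163. 245.] 427
top spatula 0.77 [257. 172.] 892
{'clock': 1.2, 'joint_positions': array([-1.246,  0.628,  0.039,  1.517, -0.027,  0.996, -0.02 ]), 'joint_vel': array([-0.001, -0.002, -0.   , -0.001,  0.001, -0.001,  0.003]), 'tau': array([  0.   , -56.328,   1.226, -19.379,   0.011,   0.001,   0.   ]), 'eef_pos': array([0.248, 0.601, 0.304]), 'ee_rot': array([-0.   ,  0.831,  0.556, -0.   ]), 'contact_force': array([-0.292, -0.362, -0.509]), 'ft_torque': array([ 0.039,  0.026, -0.002]), 'opening': 1.0020095165353846}
```

Run:
```python
import cv2
a=cv2.imread("pics/top0.png")[140:360,130:530];cv2.imwrite("pics/top0c.png",cv2.resize(a,(800,440),interpolation=cv2.INTER_CUBIC))
a=cv2.imread("pics/scene0.png")[150:420,160:560];cv2.imwrite("pics/scene0c.png",cv2.resize(a,(800,540),interpolation=cv2.INTER_CUBIC))
```

```text
(no output)
```

View pics/top0c.png

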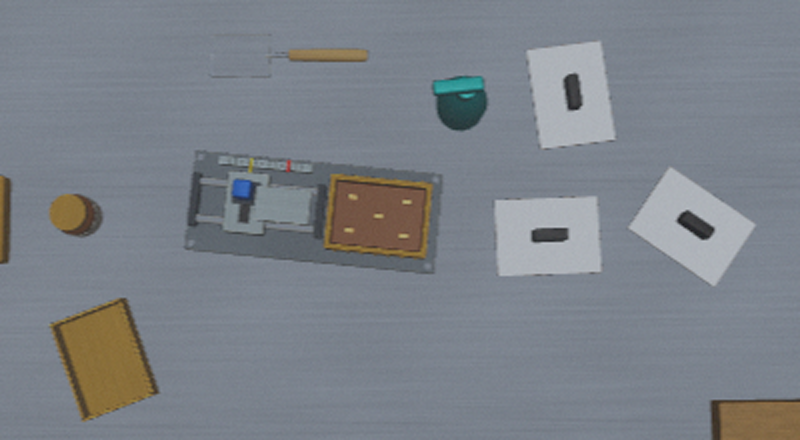

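View pics/scene0c.png

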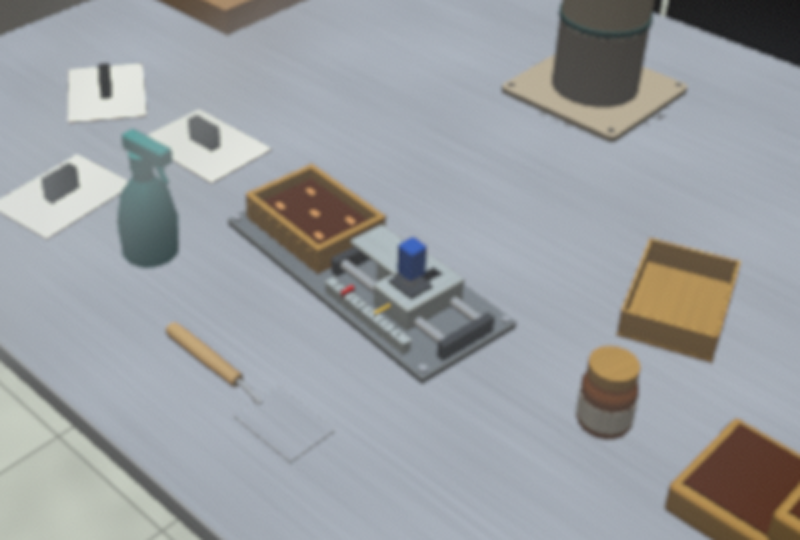

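The top view (crop is 2x with an offset of (130,140)) shows the jig with the tray at about (319,247) and the knob at (251,234). The yellow pointer is at about (255,222) and the red mark at (274,222). Three lids are at (405,258), (475,255) and (413,189). The scene view agrees. Next I measure these in metric units.

```bash
cat > m1.py <<'E'
from h import *
np.set_printoptions(precision=4,suppress=True)
S={c:snapshot(c) for c in("scene","top")}
def blobs(m,minA):
    n,l,st,ce=cv2.connectedComponentsWithStats(m.astype(np.uint8));return [(st[i,4],ce[i],l==i) for i in range(1,n) if st[i,4]>=minA]
def hsv(s):return cv2.cvtColor(s["pixels"],cv2.COLOR_BGR2HSV).astype(int)
for c,s in S.items():
    H=hsv(s);h,sa,v=H[...,0],H[...,1],H[...,2]
    for nm,m,a in[("blue",(h>105)&(h<130)&(sa>150),10),("red",((h<6)|(h>174))&(sa>130)&(v>90),3),("yellow",(h>20)&(h<32)&(sa>120)&(v>100),3)]:
        print(c,nm,[(A,np.round(ce,1)) for A,ce,_ in blobs(m,a)][:14])
    for r in outline_of(c,"lid"):
        m=cv2.dilate(r["mask"].astype(np.uint8),np.ones((3,3)))
        cnt=max(cv2.findContours(m,0,2)[0],key=cv2.contourArea)
        P=np.array([atz(s,p,0.011)[:2] for p in cv2.convexHull(cnt)[:,0]],np.float32)
        rc=cv2.minAreaRect(P);bar=blobs((m>0)&(v<95),15)
        print(c,"lid",round(r["confidence"],2),r["centre"],"rect",np.array(rc[0]),np.array(rc[1]),rc[2],"dist",np.hypot(*rc[0]),"bar",[(A,ce) for A,ce,_ in bar])
    for lab in("tray_rim","leg"):
      for r in outline_of(c,lab)[:1]:
        cnt=max(cv2.findContours(r["mask"].astype(np.uint8),0,2)[0],key=cv2.contourArea)
        P=np.array([atz(s,p,0.012)[:2] for p in cv2.convexHull(cnt)[:,0]],np.float32);print(c,lab,cv2.minAreaRect(P))
    g=(h>8)&(h<26)&(sa>110)
    for A,ce,m in blobs(g,150):
        cnt=max(cv2.findContours(m.astype(np.uint8),0,2)[0],key=cv2.contourArea)
        P=np.array([atz(s,p,0.052)[:2] for p in cv2.convexHull(cnt)[:,0]],np.float32);print(c,"gold",A,ce,cv2.minAreaRect(P))
E
python3 m1.py
```

```text
scene blue [(np.int32(53), array([365.7, 273.3]))]
scene red [(np.int32(20), array([347.1,  49.2])), (np.int32(17), array([365.2,  54.8])), (np.int32(5), array([377. ,  58.4])), (np.int32(3), array([382.,  60.])), (np.int32(75), array([414.9,  69.7])), (np.int32(306), array([572.6, 117.2])), (np.int32(4), array([334. , 294.5]))]
scene yellow [(np.int32(5), array([351.6, 303.6]))]
scene lid 0.8 [190.4, 250.9] rect [ 0.7405 -0.3344] [0.1637 0.1282] 6.759418487548828 dist 0.8125150040193415 bar []
scene lid 0.72 [264.6, 221.7] rect [ 0.5262 -0.296 ] [0.1274 0.1727] 1.3075963258743286 dist 0.6037469483344539 bar []
scene lid 0.66 [212.9, 194.3] rect [ 0.5351 -0.5127] [0.1841 0.1199] 54.17191696166992 dist 0.7410372558734991 bar [(np.int32(61), array([212., 190.]))]
scene tray_rim ((0.5607918500900269, 0.04141160845756531), (0.4171018898487091, 0.17557474970817566), 83.06909942626953)
scene leg ((0.5488022565841675, 0.09045890718698502), (0.16940394043922424, 0.12639284133911133), 79.86434173583984)
scene gold 12052 [ 28.4133 176.1561] ((0.6541513800621033, -1.25416100025177), (2.08928346
[... 2966 characters left out ...]

top gold 251 [163.7371 245.7331] ((0.5679007172584534, 0.4091376066207886), (0.04868857562541962, 0.0532534085214138), 45.16930389404297)
top gold 1786 [181.9345 319.332 ] ((0.35275793075561523, 0.3563085198402405), (0.14834395051002502, 0.11114781349897385), 18.6752872467041)
top gold 4401 [ 78.0763 367.6344] ((0.22171831130981445, 0.6525716781616211), (0.2753911316394806, 0.17558147013187408), 0.12822403013706207)
top gold 6515 [536.3744 376.0183] ((0.1818617582321167, -0.6563524007797241), (0.1991099864244461, 0.259342223405838), 0.09381198137998581)
top gold 203 [ 20.8079 349.3103] ((0.2681135833263397, 0.8145406246185303), (0.045656997710466385, 0.05552929267287254), 7.349452495574951)
```

Run:
```python
import cv2
a=cv2.imread("pics/top0.png")[205:285,210:360];b=cv2.imread("pics/scene0.png")[225:345,265:425]
import numpy as np
A=cv2.resize(a,(750,400),interpolation=cv2.INTER_NEAREST);cv2.imwrite("pics/t1.png",A)
cv2.imwrite("pics/s1.png",cv2.resize(b,(800,600),interpolation=cv2.INTER_NEAREST))
```

```text
(no output)
```

View pics/t1.png

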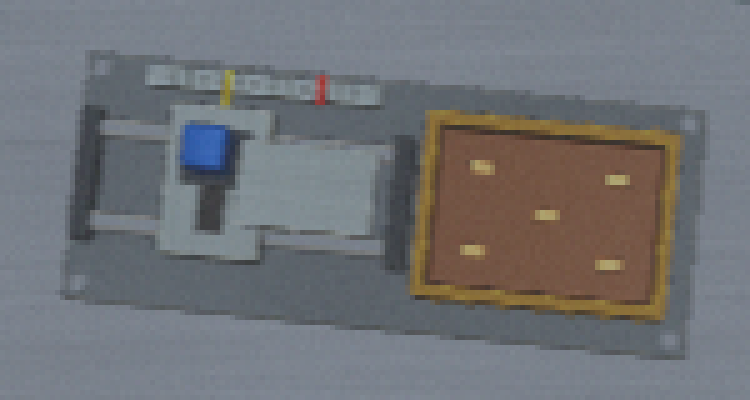

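View pics/s1.png

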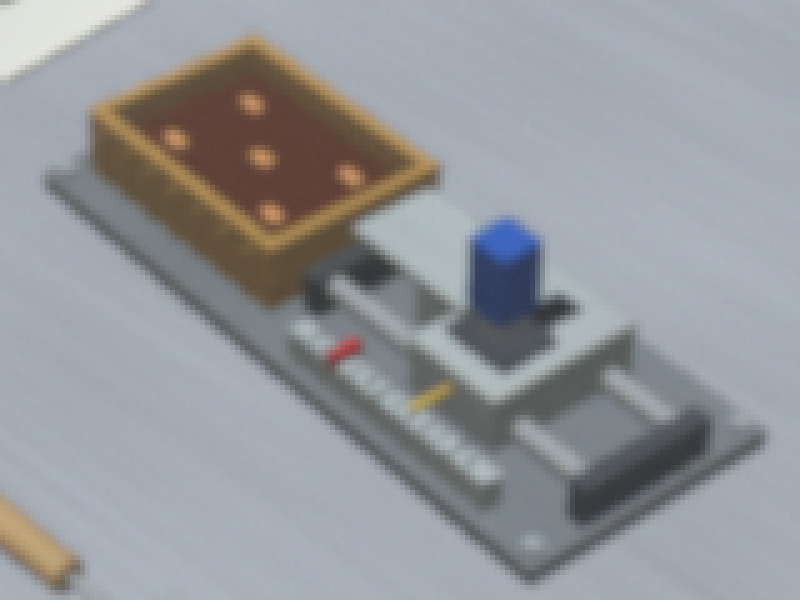

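```bash
cat > m2.py <<'E'
from h import *
np.set_printoptions(precision=4,suppress=True)
S=[snapshot(c) for c in("top","scene")]
t=lambda a:(210+a[0]/5-.5,205+a[1]/5-.5)
q=lambda a:(265+a[0]/5-.5,225+a[1]/5-.5)
prs={"rimLS":((428,110),(270,245)),"rimFS":((682,133),(93,108)),"rimFR":((665,320),(255,37)),"rimLR":((412,297),(437,167)),
"ptr":((229,87),(430,397)),"mark":((321,90),(345,350)),"knobtop":((206,144),(508,238)),
"plLS":((90,52),(530,578)),"plFS":((707,111),(45,180)),"plLR":((63,298),(766,433))}
R={}
for k,(a,b) in prs.items():
    X=tri(S,[t(a),q(b)]);R[k]=X
    print(k,X,"res px",*[proj(s,X)[0]-p for s,p in zip(S,(t(a),q(b)))])
c=np.mean([R[k] for k in R if k[:3]=="rim"],0);d=R["rimLS"]-R["rimFS"]+R["rimLR"]-R["rimFR"]
print("tray",c,"yaw",np.degrees(np.arctan2(d[1],d[0])),"len",np.linalg.norm(d)/2, "wid",np.linalg.norm(R["rimLS"]-R["rimLR"]))
e=R["plLS"]-R["plFS"];print("plate yaw",np.degrees(np.arctan2(e[1],e[0])),np.linalg.norm(e))
x=d/np.linalg.norm(d)
print("ptr-mark",(R["ptr"]-R["mark"])@x,"knob-tray along",(R["knobtop"]-c)@x)
# lid: bar dark in both
for s,b in zip(S,((385,240,425,275),(240,205,290,240))):
    im=s["pixels"][b[1]:b[3],b[0]:b[2]];m=(im.max(2)<110).astype(np.uint8);n,l,st,ce=cv2.connectedComponentsWithStats(m);i=1+st[1:,4].argmax();print(st[i],ce[i]+b[:2]);s["bar"]=ce[i]+b[:2]
print("bar",tri(S,[s["bar"] for s in S]))
print(read_state()["clock"])
E
python3 m2.py
```

```text
rimLS [0.6179 0.0244 0.0532] res px [ 0.0683 -0.0655] [0.1156 0.0071]
rimFS [ 0.6013 -0.1232  0.0507] res px [-0.3461  0.3561] [-0.5677 -0.0536]
rimFR [ 0.4931 -0.1126  0.0474] res px [ 0.05   -0.0486] [0.0765 0.0051]
rimLR [0.5091 0.0343 0.0476] res px [ 0.2748 -0.2478] [0.4326 0.0151]
ptr [0.6344 0.1435 0.0409] res px [-0.1166  0.1034] [-0.2022 -0.0083]
mark [0.633  0.089  0.0354] res px [ 0.0187 -0.0173] [0.0322 0.0017]
knobtop [0.5917 0.148  0.1118] res px [-0.3022  0.2596] [-0.5002 -0.0143]
plLS [0.6623 0.2315 0.0074] res px [ 0.0865 -0.0727] [0.1553 0.005 ]
plFS [ 0.6204 -0.1407  0.0053] res px [-0.193   0.2019] [-0.3233 -0.0318]
plLR [0.5133 0.2467 0.008 ] res px [ 0.0909 -0.0701] [ 0.1477 -0.0001]
tray [ 0.5553 -0.0443  0.0497] yaw 83.68642511634664 len 0.14818499137378874 wid 0.10942717647536819
plate yaw 83.57674684351076 0.3745027417639406
ptr-mark 0.05430242345846922 knob-tray along 0.19564917917969113
[ 11  14  18   7 121] [404.5537 257.0248]
[17  9 12 10 72] [263.9861 218.5556]
bar [ 0.5233 -0.2954  0.0197]
1.7
```

```bash
cat > go.py <<'E'
import sys;from h import *
from scipy.spatial.transform import Rotation as Ro
x,y,z,yaw=map(float,sys.argv[1:5]);s=read_state();w,a,b,c=s["ee_rot"];R=Ro.from_quat([a,b,c,w]).as_matrix()
cur=np.degrees(np.arctan2(R[1,0],R[0,0]));tw=(cur-yaw+180)%360-180
print("cm",np.round(R.T@(np.array([x,y,z])-s["eef_pos"])*100,2),"twist",round(tw,2),"yaw now",round(cur,2),"pos",np.round(s["eef_pos"],4),"tilt",np.round(R[:,2],4),"F",np.round(s["contact_force"],2),"open",round(s["opening"],3),"t",round(s["clock"],2))
E
python3 -m inch '{"translation":[[-27.5,38.6,0],[-27.5,38.6,0],[-27.5,38.6,0],[-27.5,38.6,0],[-27.5,38.6,0],[-27.5,38.6,0],[-27.5,38.6,0],[-27.5,38.6,0],[-27.5,38.6,0]],"twist":[8,16,24,32,40,48,56,63,66.3],"fingers":[6,6,6,6,6,6,6,6,6]}' 40; python3 go.py 0.524 -0.295 0.19 1.3
```

```text
clock: 2.82
eef_pos: [0.5017, 0.1958, 0.3043]
ee_rot: [0.001, 1.0, 0.007, 0.001]
contact_force: [0.9, 1.0, 0.3]
opening: 0.703
cm [ 1.54 49.09 11.51] twist -0.52 yaw now 0.78 pos [0.5017 0.1958 0.3043] tilt [ 0.0018 -0.0015 -1.    ] F [0.87 1.01 0.29] open 0.703 t 2.83
```

```bash
python3 -m inch '{"translation":[[1.5,49.1,0],[1.5,49.1,0],[1.5,49.1,0],[1.5,49.1,0],[1.5,49.1,0],[1.5,49.1,0],[1.5,49.1,0],[1.5,49.1,0],[1.5,49.1,5],[1.5,49.1,11.5],[1.5,49.1,11.5],[1.5,49.1,11.5]],"twist":[-0.5,-0.5,-0.5,-0.5,-0.5,-0.5,-0.5,-0.5,-0.5,-0.5,-0.5,-0.5],"fingers":[6,6,6,6,6,6,6,6,6,6,6,6]}'; python3 go.py 0.524 -0.295 0.093 1.3
```

```text
clock: 4.32
eef_pos: [0.5268, -0.2914, 0.1904]
ee_rot: [0.001, 1.0, 0.016, 0.001]
contact_force: [-0.4, -0.5, 0.6]
opening: 0.699
cm [-0.31  0.34  9.74] twist 0.52 yaw now 1.82 pos [ 0.5268 -0.2914  0.1904] tilt [ 0.0017 -0.0012 -1.    ] F [-0.37 -0.46  0.63] open 0.699 t 4.33
```

```bash
python3 -m inch '{"translation":[[-0.3,0.3,3],[-0.3,0.3,6],[-0.3,0.3,8.5],[-0.3,0.3,9.7],[-0.3,0.3,9.7]],"twist":[0.5,0.5,0.5,0.5,0.5],"fingers":[6,6,6,6,6]}'; python3 go.py 0.524 -0.295 0.093 1.3
python3 - <<'E'
from h import *
s=snapshot("scene");cv2.imwrite("pics/s2.png",cv2.resize(s["pixels"][130:280,180:380],(800,600)))
E
```

```text
clock: 4.95
eef_pos: [0.5239, -0.2943, 0.0931]
ee_rot: [0.0, 1.0, 0.012, 0.001]
contact_force: [-0.9, 0.1, -0.0]
opening: 0.703
cm [0.01 0.07 0.01] twist 0.02 yaw now 1.32 pos [ 0.5239 -0.2943  0.0931] tilt [ 1.7e-03 -9.0e-04 -1.0e+00] F [-0.88  0.13 -0.02] open 0.703 t 4.95
```

View pics/s2.png

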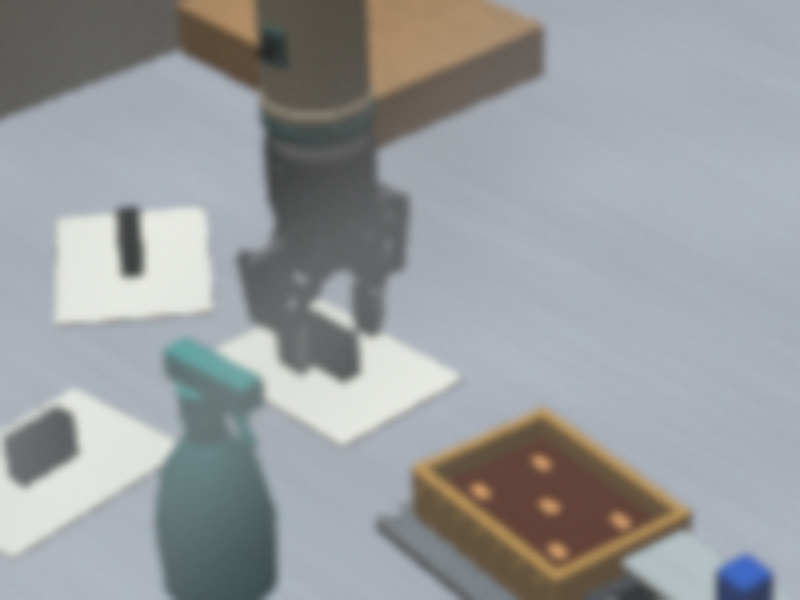

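The picture shows the bar between the fingers at about crop (325,345), with the spray bottle clear. I close on it and lift.

```bash
python3 -m inch '{"translation":[[0,0,0],[0,0,0],[0,0,0],[0,0,0],[0,0,0],[0,0,-2],[0,0,-5],[0,0,-9],[0,0,-13],[0,0,-15],[0,0,-15]],"twist":[0,0,0,0,0,0,0,0,0,0,0],"fingers":[1,1,1,1,1,1,1,1,1,1,1]}' 60; python3 go.py 0.555 -0.044 0.243 -6.35
python3 - <<'E'
from h import *
for c in("scene","top"):
    s=snapshot(c)
    for r in outline_of(c,"lid"):
        cnt=max(cv2.findContours(r["mask"].astype(np.uint8),0,2)[0],key=cv2.contourArea)
        P=np.array([atz(s,p,0.161)[:2] for p in cv2.convexHull(cnt)[:,0]],np.float32);print(c,r["confidence"],r["centre"],cv2.minAreaRect(P))
E
```

```text
clock: 6.38
eef_pos: [0.5236, -0.2944, 0.2443]
ee_rot: [0.001, 1.0, 0.011, 0.002]
contact_force: [0.0, 0.0, -1.7]
opening: 0.2
cm [  3.71 -24.96   0.1 ] twist 7.65 yaw now 1.3 pos [ 0.5236 -0.2944  0.2443] tilt [ 0.0036 -0.0018 -1.    ] F [ 0.02  0.03 -1.66] open 0.2 t 6.38
scene 0.92 [189.3, 250.1] ((0.8481541872024536, -0.148563951253891), (0.1334599107503891, 0.10079410672187805), 7.058043479919434)
scene 0.78 [213.7, 195.6] ((0.6753388047218323, -0.2979966700077057), (0.14339479804039001, 0.09763412922620773), 54.72919845581055)
scene 0.67 [262.7, 175.2] ((0.5238457322120667, -0.295829176902771), (0.11823081970214844, 0.15754084289073944), 0.46565407514572144)
top 0.83 [478.3, 254.3] ((0.5246325731277466, -0.46954435110092163), (0.14042410254478455, 0.10405399650335312), 54.243804931640625)
top 0.79 [416.6, 189.7] ((0.709255576133728, -0.31209254264831543), (0.14132387936115265, 0.11077260226011276), 6.846243381500244)
top 0.63 [390.9, 246.0] ((0.5259517431259155, -0.25115808844566345), (0.06810615956783295, 0.10700786113739014), 88.55717468261719)
top 0.28 [254.8, 169.2] ((0.7690415978431702, 0.14252206683158875), (0.08863113075494766, 0.06226399540901184), 89.1054458618164)
```

```bash
python3 -m inch '{"translation":[[0.6,-4.5,0],[1.3,-9,0],[2,-13.5,0],[2.7,-18,0],[3.3,-22,0],[3.6,-24,0],[3.7,-25,0],[3.7,-25,2],[3.7,-25,4.5],[3.7,-25,6.5],[3.7,-25,7],[3.7,-25,7]],"twist":[1,2,3,4,5,6,7,7.6,7.6,7.6,7.6,7.6],"fingers":[1,1,1,1,1,1,1,1,1,1,1,1]}'; python3 go.py 0.5555 -0.0435 0.1381 -6.35
python3 - <<'E'
from h import *
s=snapshot("scene")
dz=read_state()["eef_pos"][2]-0.0931
for r in outline_of("scene","lid"):
    cnt=max(cv2.findContours(r["mask"].astype(np.uint8),0,2)[0],key=cv2.contourArea)
    P=np.array([atz(s,p,0.011+dz)[:2] for p in cv2.convexHull(cnt)[:,0]],np.float32);print(r["confidence"],r["centre"],cv2.minAreaRect(P))
cv2.imwrite("pics/s3.png",cv2.resize(s["pixels"][190:340,240:440],(800,600)))
E
```

```text
clock: 8.07
eef_pos: [0.5542, -0.0439, 0.1718]
ee_rot: [0.0, 0.998, -0.055, -0.0]
contact_force: [-0.3, -0.3, -1.3]
opening: 0.201
cm [ 0.13 -0.05  3.37] twist -0.01 yaw now -6.36 pos [ 0.5542 -0.0439  0.1718] tilt [-7.e-04 -4.e-04 -1.e+00] F [-0.27 -0.3  -1.29] open 0.201 t 8.07
0.69 [321.4, 243.8] ((0.5560263991355896, -0.04306592047214508), (0.1616925746202469, 0.1185297816991806), 83.67019653320312)
0.65 [188.0, 246.1] ((0.7962559461593628, -0.2369614988565445), (0.14434672892093658, 0.11022286117076874), 6.4008283615112305)
0.57 [213.5, 195.6] ((0.6103775501251221, -0.39686816930770874), (0.1503932625055313, 0.10493975132703781), 53.1456413269043)
0.44 [461.3, 346.5] ((0.6061633229255676, 0.424673855304718), (0.1352890282869339, 0.05721825733780861), 25.592805862426758)
```

View pics/s3.png

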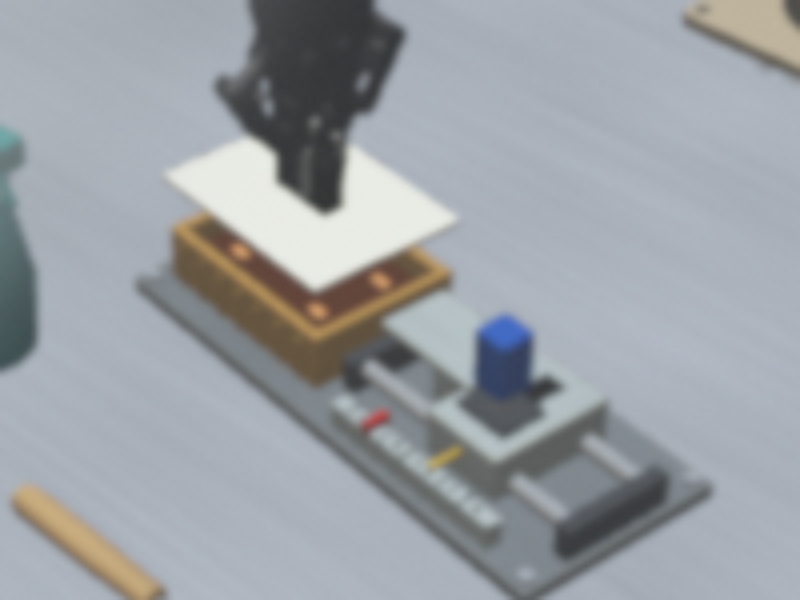

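The lid is level above the tray, with its near corner at crop (318,290) over the rim corner at (318,335). I lower it gently with about +1 mm in x.

```bash
python3 -m inch '{"translation":[[0.1,0,0.5],[0.1,0,1.1],[0.1,0,1.7],[0.1,0,2.2],[0.1,0,2.6],[0.1,0,2.9],[0.1,0,2.9]],"twist":[0,0,0,0,0,0,0],"fingers":[1,1,1,1,1,1,1]}'; python3 go.py 0.5555 -0.0435 0.1381 -6.35
python3 -m inch '{"translation":[[0,0,0.2],[0,0,0.35],[0,0,0.45],[0,0,0.45]],"twist":[0,0,0,0],"fingers":[1,1,1,1]}'; python3 go.py 0.5555 -0.0435 0.1381 -6.35
```

```text
clock: 9.05
eef_pos: [0.5552, -0.0433, 0.1427]
ee_rot: [0.0, 0.998, -0.055, -0.0]
contact_force: [-0.7, 0.2, -2.4]
opening: 0.199
cm [0.03 0.02 0.46] twist 0.06 yaw now -6.29 pos [ 0.5552 -0.0433  0.1427] tilt [-4.e-04  0.e+00 -1.e+00] F [-0.71  0.23 -2.41] open 0.199 t 9.05
clock: 9.55
eef_pos: [0.5552, -0.0432, 0.1383]
ee_rot: [-0.0, 0.998, -0.055, -0.0]
contact_force: [0.3, 0.0, -1.4]
opening: 0.2
cm [0.03 0.02 0.02] twist 0.06 yaw now -6.29 pos [ 0.5552 -0.0432  0.1383] tilt [-2.e-04  0.e+00 -1.e+00] F [ 0.26  0.03 -1.39] open 0.2 t 9.55
```

```bash
python3 -m inch '{"translation":[[0,0,0.06],[0,0,0.12],[0,0,0.12]],"twist":[0,0,0],"fingers":[1,1,1]}'; python3 -m inch '{"translation":[[0,0,0.05],[0,0,0.1],[0,0,0.1]],"twist":[0,0,0],"fingers":[1,1,1]}'
python3 - <<'E'
from h import *
s=snapshot("scene");cv2.imwrite("pics/s4.png",cv2.resize(s["pixels"][200:320,250:410],(800,600),interpolation=cv2.INTER_CUBIC))
E
```

```text
clock: 9.93
eef_pos: [0.5553, -0.0433, 0.1379]
ee_rot: [-0.0, 0.998, -0.055, 0.0]
contact_force: [-1.6, 0.1, 5.2]
opening: 0.198
clock: 10.3
eef_pos: [0.5553, -0.0433, 0.1378]
ee_rot: [-0.0, 0.998, -0.055, 0.0]
contact_force: [-4.4, 1.3, 13.2]
opening: 0.198
```

View pics/s4.png

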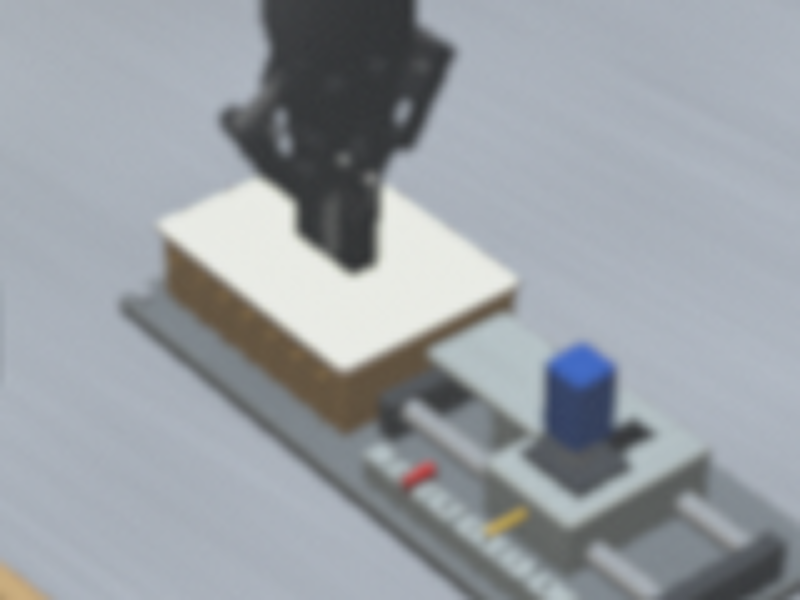

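The lid is seated on the rim at TCP z 0.138, the predicted height, and the contact is firm. I relax the push, release and rise.

```bash
python3 -m inch '{"translation":[[0,0,-0.1],[0,0,-0.17],[0,0,-0.17],[0,0,-0.17],[0,0,-0.17],[0,0,-0.17],[0,0,-2],[0,0,-5],[0,0,-9],[0,0,-12],[0,0,-12],[0,0,-12]],"twist":[0,0,0,0,0,0,0,0,0,0,0,0],"fingers":[1,1,4,5,6,6,6,6,6,6,6,6]}'; python3 go.py 0.59 0.148 0.22 -6.35
python3 - <<'E'
from h import *
np.set_printoptions(precision=4,suppress=True)
S={}
for c in("top","scene"):
    s=S[c]=snapshot(c)
    for r in outline_of(c,"lid"):
        cnt=max(cv2.findContours(r["mask"].astype(np.uint8),0,2)[0],key=cv2.contourArea)
        P=np.array([atz(s,p,0.056)[:2] for p in cv2.convexHull(cnt)[:,0]],np.float32);print(c,r["confidence"],r["centre"],cv2.minAreaRect(P))
    H=cv2.cvtColor(s["pixels"],cv2.COLOR_BGR2HSV);m=cv2.inRange(H,(105,100,30),(130,255,255));n,l,st,ce=cv2.connectedComponentsWithStats(m);i=1+st[1:,4].argmax();print("blue",st[i],ce[i])
E
```

```text
clock: 11.85
eef_pos: [0.5548, -0.043, 0.2555]
ee_rot: [-0.0, 0.998, -0.055, -0.001]
contact_force: [-0.6, 0.6, -0.2]
opening: 0.704
cm [  1.41 -19.37   3.56] twist 0.07 yaw now -6.28 pos [ 0.5548 -0.043   0.2555] tilt [-1.1e-03  3.0e-04 -1.0e+00] F [-0.62  0.57 -0.2 ] open 0.704 t 11.85
top 0.69 [337.9, 253.4] ((0.5494107007980347, -0.09131453931331635), (0.06113886460661888, 0.10933710634708405), 80.25863647460938)
top 0.56 [415.2, 188.9] ((0.7299195528030396, -0.3284507095813751), (0.14970111846923828, 0.11147607117891312), 6.404678821563721)
top 0.55 [472.7, 251.6] ((0.5332574844360352, -0.49763956665992737), (0.1516219675540924, 0.11162853240966797), 53.935264587402344)
blue [246 230  11  10  91] [250.8352 234.3077]
scene 0.87 [211.5, 193.9] ((0.5791873931884766, -0.4461679756641388), (0.16682273149490356, 0.1112746000289917), 53.12620162963867)
scene 0.67 [189.8, 246.8] ((0.7709840536117554, -0.27869942784309387), (0.15113097429275513, 0.11482786387205124), 6.382009983062744)
blue [360 269  13  20 203] [365.3448 278.4187]
```

```bash
python3 -m inch '{"translation":[[1.5,-5,0],[1.5,-10,0],[1.5,-15,0],[1.5,-18.5,0],[1.5,-19.4,1],[1.5,-19.4,3.5],[1.5,-19.4,3.5],[1.5,-19.4,3.5]],"twist":[0,0,0,0,0,0,0,0],"fingers":[6,6,6,6,6,6,6,6]}'; python3 go.py 0.5917 0.148 0.150 -6.35
python3 - <<'E'
from h import *
np.set_printoptions(precision=4,suppress=True)
s=snapshot("scene")
for r in outline_of("scene","lid"):
        cnt=max(cv2.findContours(r["mask"].astype(np.uint8),0,2)[0],key=cv2.contourArea)
        P=np.array([atz(s,p,0.056)[:2] for p in cv2.convexHull(cnt)[:,0]],np.float32);print(r["confidence"],r["centre"],cv2.minAreaRect(P))
E
```

```text
clock: 13.05
eef_pos: [0.5917, 0.1465, 0.2214]
ee_rot: [0.0, 0.998, -0.056, 0.0]
contact_force: [-0.9, -0.1, -0.1]
opening: 0.703
cm [-0.02 -0.16  7.14] twist -0.06 yaw now -6.41 pos [0.5917 0.1465 0.2214] tilt [ 0.e+00 -8.e-04 -1.e+00] F [-0.91 -0.06 -0.06] open 0.703 t 13.05
0.81 [317.3, 251.6] ((0.5562297105789185, -0.04478408396244049), (0.1578405201435089, 0.1175251305103302), 84.5279312133789)
0.77 [188.2, 251.4] ((0.7725945711135864, -0.2790623903274536), (0.14834298193454742, 0.11238069832324982), 7.083037376403809)
0.51 [463.4, 344.2] ((0.5732144713401794, 0.40850088000297546), (0.14050380885601044, 0.061090193688869476), 24.472076416015625)
```

The lid reads (0.556,-0.045) at yaw 84.5 deg, so it is centred and seated. I descend on the knob and grip it.

```bash
python3 -m inch '{"translation":[[0,-0.15,3],[0,-0.15,5.5],[0,-0.15,7.1],[0,-0.15,7.1],[0,-0.15,7.1],[0,-0.15,7.1],[0,-0.15,7.1],[0,-0.15,7.1]],"twist":[0,0,0,0,0,0,0,0],"fingers":[6,6,6,6,2,2,2,2]}' 60; python3 go.py 0.5857 0.0942 0.150 -6.35
```

```text
clock: 14.15
eef_pos: [0.5921, 0.1495, 0.1514]
ee_rot: [-0.0, 0.998, -0.055, 0.001]
contact_force: [-0.6, -0.2, 6.4]
opening: 0.293
cm [-0.03  5.57  0.13] twist 0.05 yaw now -6.3 pos [0.5921 0.1495 0.1514] tilt [ 1.5e-03  7.0e-04 -1.0e+00] F [-0.61 -0.17  6.37] open 0.293 t 14.15
```

```bash
python3 -m inch '{"translation":[[0,0.6,-0.1],[0,1.4,-0.1],[0,2.2,-0.1],[0,3,-0.1],[0,3.7,-0.1],[0,4.4,-0.1],[0,5,-0.1],[0,5,-0.1],[0,5,-0.1]],"twist":[0,0,0,0,0,0,0,0,0],"fingers":[2,2,2,2,2,2,2,2,2]}'; python3 go.py 0.5857 0.0942 0.150 -6.35
python3 - <<'E'
from h import *
np.set_printoptions(precision=4,suppress=True)
x=np.array([np.cos(np.radians(83.65)),np.sin(np.radians(83.65))])
for c in("top","scene"):
    s=snapshot(c);H=cv2.cvtColor(s["pixels"],cv2.COLOR_BGR2HSV)
    P={}
    for nm,ms,b,z in(("red",[((0,110,70),(8,255,255)),((172,110,70),(180,255,255))],0,.038),("yel",[((18,100,80),(33,255,255))],0,.040)):
        m=sum(cv2.inRange(H,*q) for q in ms)
        roi=np.zeros_like(m)
        u,v=proj(s,[0.633,0.10,.038])[0].astype(int);roi[v-14:v+15,u-22:u+23]=1;m=m*roi
        n,l,st,ce=cv2.connectedComponentsWithStats(m)
        for i in range(1,n):
            if st[i,4]>2:print(c,nm,st[i],ce[i],atz(s,ce[i],z),atz(s,ce[i],z)[:2]@x)
    u,v=proj(s,[0.62,0.09,.045])[0].astype(int)
    cv2.imwrite(f"pics/{c}5.png",cv2.resize(s["pixels"][v-30:v+30,u-40:u+40],(400,300),interpolation=cv2.INTER_CUBIC))
cv2.imwrite("pics/c5.png",np.hstack([cv2.imread("pics/top5.png"),cv2.imread("pics/scene5.png")]))
E
```

```text
clock: 15.28
eef_pos: [0.5865, 0.0995, 0.1514]
ee_rot: [0.0, 0.998, -0.055, 0.0]
contact_force: [2.1, 3.8, 2.4]
opening: 0.296
cm [-0.02  0.53  0.14] twist 0.04 yaw now -6.31 pos [0.5865 0.0995 0.1514] tilt [ 8.e-04 -2.e-04 -1.e+00] F [2.09 3.78 2.39] open 0.296 t 15.28
scene red [331 295   2   2   3] [331.6667 295.6667] [0.6413 0.091  0.038 ] 0.16139902723384655
scene yel [336 291   5   4  14] [337.8571 292.3571] [0.6243 0.0946 0.04  ] 0.16303859295869544
```

View pics/c5.png

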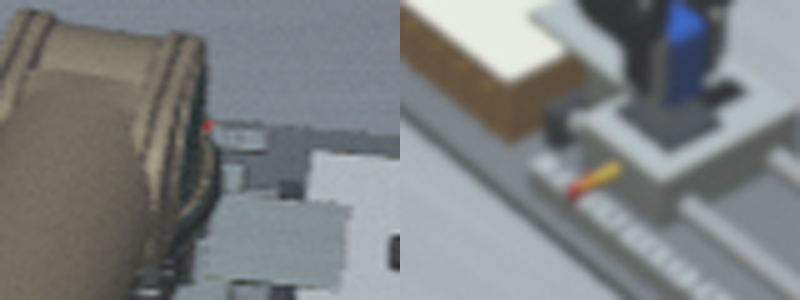

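Run:
```python
from h import *
np.set_printoptions(precision=4,suppress=True)
a=np.radians(83.65);x=np.array([np.cos(a),np.sin(a)])
for c in("top","scene"):
    s=snapshot(c);old=dict(s);old["pixels"]=cv2.imread(f"pics/{c}0.png")
    for tag,q,cc in(("old",old,[.634,.115,.039]),("now",s,[.634,.095,.039])):
        I=q["pixels"].astype(float);b,g,r=I[...,0],I[...,1],I[...,2]
        u,v=proj(q,cc)[0].astype(int);roi=np.zeros(b.shape);roi[v-14:v+15,u-20:u+21]=1
        for nm,w,z in(("red",r-np.maximum(g,b)-25,.038),("yel",np.minimum(r,g)-b-25,.040)):
            w=np.clip(w,0,None)*roi
            vv,uu=np.nonzero(w)
            if len(vv)<2:continue
            P=np.array([atz(q,p,z)[:2] for p in zip(uu,vv)]);W=w[vv,uu]
            print(c,tag,nm,len(vv),"jigx",(P@x*W).sum()/W.sum(),"spread",np.sqrt(np.cov(P@x,aweights=W)),"xy",(P*W[:,None]).sum(0)/W.sum())
```

```text
top old red 14 jigx 0.15814865264205638 spread 0.0015058715225954615 xy [0.6323 0.0888]
top old yel 14 jigx 0.21341292843628618 spread 0.0013550617849466345 xy [0.6343 0.1441]
top now red 7 jigx 0.15841428763446427 spread 0.0019428324763788168 xy [0.6388 0.0883]
scene old red 25 jigx 0.16031822907323007 spread 0.0023128995169038867 xy [0.6349 0.0907]
scene old yel 25 jigx 0.21263167466714658 spread 0.0018847169589969463 xy [0.6326 0.1435]
scene now red 24 jigx 0.1601340715717258 spread 0.002276216615482839 xy [0.6373 0.0902]
scene now yel 25 jigx 0.1625354687238832 spread 0.002066815400650278 xy [0.6265 0.0938]
```

```bash
python3 -m inch '{"translation":[[0,0.2,0],[0,0.38,0],[0,0.38,0],[0,0.38,0],[0,0.38,0]],"twist":[0,0,0,0,0],"fingers":[2,2,2,2,2]}'; python3 go.py 0.5857 0.0942 0.150 -6.35
python3 - <<'E'
from h import *
s=snapshot("scene");u,v=proj(s,[0.634,0.09,.045])[0].astype(int)
cv2.imwrite("pics/s6.png",cv2.resize(s["pixels"][v-18:v+18,u-24:u+24],(768,576),interpolation=cv2.INTER_CUBIC));print(u,v)
# model overlay numbers: expected pixel of the mark front/back edges
E
```

```text
clock: 16.1
eef_pos: [0.5861, 0.0962, 0.1514]
ee_rot: [-0.0, 0.998, -0.055, 0.0]
contact_force: [3.9, 3.1, 3.0]
opening: 0.292
cm [-0.02  0.2   0.14] twist 0.07 yaw now -6.28 pos [0.5861 0.0962 0.1514] tilt [ 1.e-03  2.e-04 -1.e+00] F [3.9  3.11 3.03] open 0.292 t 16.1
333 291
```

View pics/s6.png

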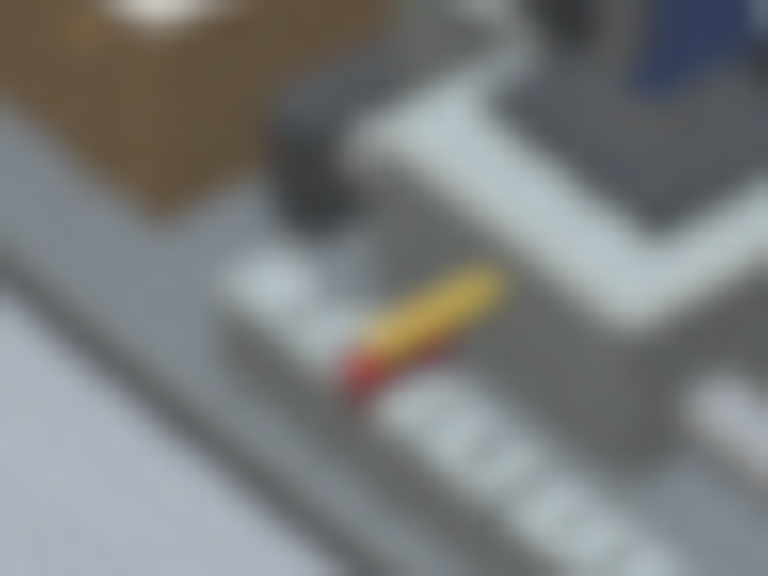

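The yellow pointer lies directly over the red mark (crop (360,345) against (350,372), allowing for its greater height). I add a brief hold and then slide the cam.

```bash
python3 -m inch '{"translation":[[0,0,0],[0,0,0],[-0.4,0,0],[-0.8,0,0],[-1.2,0,0],[-1.6,0,0],[-2,0,0],[-2.3,0,0],[-2.5,0,0],[-2.7,0,0],[-2.7,0,0]],"twist":[0,0,0,0,0,0,0,0,0,0,0],"fingers":[2,2,2,2,2,2,2,2,2,2,2]}'; python3 go.py 0.5564 0.0995 0.1514 -6.35
```

```text
clock: 17.52
eef_pos: [0.5593, 0.0992, 0.1514]
ee_rot: [-0.0, 0.999, -0.055, 0.001]
contact_force: [4.2, 3.5, 3.4]
opening: 0.291
cm [-0.29 -0.   -0.  ] twist 0.07 yaw now -6.28 pos [0.5593 0.0992 0.1514] tilt [ 1.1e-03  2.0e-04 -1.0e+00] F [4.18 3.51 3.37] open 0.291 t 17.52
```

```bash
python3 -m inch '{"translation":[[-0.15,0,0],[-0.3,0,0],[-0.3,0,0]],"twist":[0,0,0],"fingers":[2,2,2]}';python3 -m inch '{"translation":[[-0.1,0,0],[-0.2,0,0],[-0.2,0,0]],"twist":[0,0,0],"fingers":[2,2,2]}'; python3 go.py 0.5564 0.0995 0.1514 -6.35
```

```text
clock: 17.9
eef_pos: [0.5566, 0.0994, 0.1514]
ee_rot: [-0.0, 0.998, -0.055, 0.001]
contact_force: [3.6, 4.5, 2.0]
opening: 0.297
clock: 18.27
eef_pos: [0.5563, 0.0995, 0.1514]
ee_rot: [0.0, 0.998, -0.055, 0.003]
contact_force: [8.9, 3.9, -2.1]
opening: 0.298
cm [ 0.01 -0.01  0.  ] twist 0.06 yaw now -6.29 pos [0.5563 0.0995 0.1514] tilt [ 5.3e-03 -5.0e-04 -1.0e+00] F [ 8.9   3.9  -2.11] open 0.298 t 18.27
```

The end stop is reached: about 30 mm of travel, and the force rose to 9 N. Now the final check picture.

```bash
python3 - <<'E'
from h import *
s=snapshot("scene");u,v=proj(s,[0.61,0.05,.05])[0].astype(int)
cv2.imwrite("pics/s7.png",cv2.resize(s["pixels"][v-45:v+45,u-60:u+60],(800,600),interpolation=cv2.INTER_CUBIC))
a=np.radians(83.65);x=np.array([np.cos(a),np.sin(a)])
for r in outline_of("scene","lid"):
    cnt=max(cv2.findContours(r["mask"].astype(np.uint8),0,2)[0],key=cv2.contourArea)
    P=np.array([atz(s,p,0.056)[:2] for p in cv2.convexHull(cnt)[:,0]],np.float32);print(r["confidence"],r["centre"],cv2.minAreaRect(P))
I=s["pixels"].astype(float);b,g,r=I[...,0],I[...,1],I[...,2];u,v=proj(s,[.634,.095,.039])[0].astype(int)
for nm,w,z in(("red",r-np.maximum(g,b)-25,.038),("yel",np.minimum(r,g)-b-25,.040)):
    vv,uu=np.nonzero(w[v-14:v+15,u-20:u+21]>0);vv+=v-14;uu+=u-20;W=w[vv,uu]
    P=np.array([atz(s,p,z)[:2] for p in zip(uu,vv)]);print(nm,len(vv),(P@x*W).sum()/W.sum())
E
python3 go.py 0.5564 0.0995 0.1514 -6.35
```

```text
0.89 [212.1, 196.6] ((0.5814757943153381, -0.4468955397605896), (0.1584242731332779, 0.10939604789018631), 54.80445098876953)
0.84 [188.9, 249.1] ((0.7733708024024963, -0.2784131169319153), (0.15326938033103943, 0.11553826183080673), 7.053618431091309)
0.7 [311.7, 244.7] ((0.5569091439247131, -0.04440053552389145), (0.1597243845462799, 0.11906290799379349), 83.68785095214844)
red 20 0.16110175417615324
yel 27 0.1591934334889459
cm [ 0.01 -0.01  0.  ] twist 0.06 yaw now -6.29 pos [0.5563 0.0994 0.1514] tilt [ 5.3e-03 -4.0e-04 -1.0e+00] F [ 9.16  1.86 -1.71] open 0.297 t 18.38
```

View pics/s7.png

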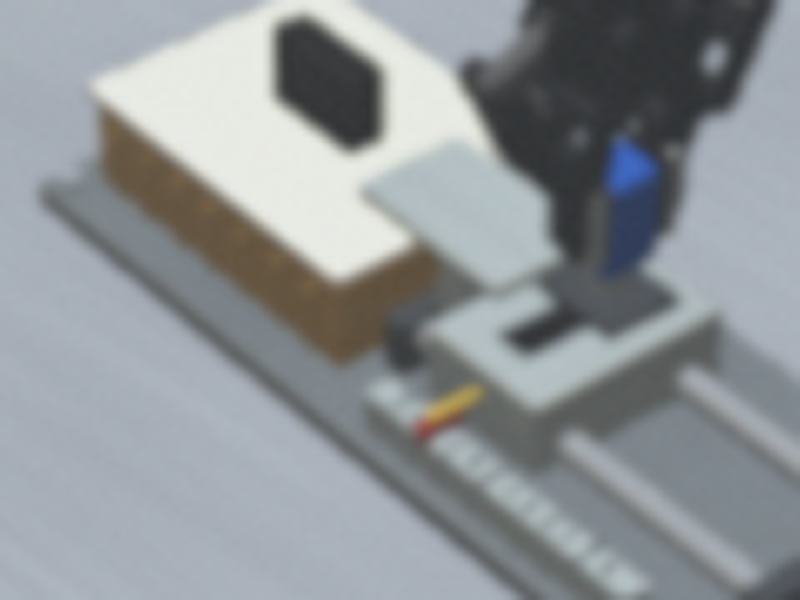

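The picture shows the lid seated at crop (270,150) and the keeper over its edge. The pointer is on the red mark at (430,420) and the knob is at the far end of its slot, still gripped. I hand in.

```bash
python3 -m inch '{"translation":[[0,0,0],[0,0,0],[0,0,0]],"twist":[0,0,0],"fingers":[2,2,2]}'; python3 -c "
from cell import close_job;print(close_job())"
```

```text
clock: 18.75
eef_pos: [0.5563, 0.0995, 0.1514]
ee_rot: [0.0, 0.998, -0.055, 0.003]
contact_force: [9.8, 3.0, -1.0]
opening: 0.299
the job is handed in; nothing more can be done
None
```

The job is handed in at 18.75 s of the allowed 54 s, with the arm still holding the knob. `close_job` gives no verdict.

**What I did:** I placed the lid nearest the base on the gold tray and let it go only once it was seated. I then gripped the knob, pushed the leg about 54 mm to the red mark, held it there, and slid the cam about 30 mm to its end stop.

**Last checks:**
- **Lid:** it seated at the predicted height. In the last picture its centre is within about 2 mm of the measured tray centre, and its yaw matches the jig's (83.7° against 83.65°).
- **Leg at the mark:** the final picture shows the pointer on the red mark. The two cameras disagree: the scene camera puts it about 1 to 2 mm past the mark. The top camera's start picture, less the measured push, puts it about 1.7 mm short; the arm hid the pointer from that camera at the end. Both are inside the 4 mm limit, so I stopped between them.
- **Cam closed:** the sideways force rose to about 9 N and the knob stopped moving, so it is at the end stop. The last reading still showed a firm grip and a spring load of 2 to 4 N.
- **Bystanders:** no move came near the spray bottle, jar, spare tray or spatula. I did not measure their positions again at the end.

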